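# Clamp a sealed deep-well plate on the plate shaker

### The arm

A 7-joint arm with a two-finger parallel gripper is mounted at the origin on a cart in front of the work surface, level with it; the furniture and walls round the work are solid. World frame = base frame: x ahead of the robot, y to its left, z up, the work surface at z = 0. Lengths are in m, angles in rad, forces in N, time in s.
With the tool pointing down it reaches from about 0.425 to 0.925 m from the base axis. Payload 6.8 kg.
Tool frame: the origin (TCP) lies between the finger pads; the fingertips stand 11 mm ahead of it and the grasp point (between the pads) lies 8 mm behind it; z points along the fingers, y is the line along which they close (so a half turn about z gives the same grasp; the last joint's range is limited). The gripper opens to 85 mm and grips with 20 to 120 N. Pads are 22 mm wide; open, the fingers measure 114 mm over their backs; the gripper's body (76 mm by 85 mm) begins 54 mm behind the grasp point. The pads swing forward as they close: fully open they stand 13 mm farther back than shut.
Start: joints at [-1.302, 0.477, 0.022, 1.555, -0.011, 1.109, -0.083], TCP at [0.248, 0.628, 0.242] pointing down, gripper open.
Joint ranges: [-2.96, 2.96], [-0.34, 2.1], [-1.41, 1.46], [0.24, 2.44], [-1.37, 4.51], [0.17, 1.92], [-2.96, 2.96]. Speed limits (rad/s): [2.39, 2.39, 3.14, 3.14, 3.14, 3.14, 3.14].

### API

Orientations are given as a rotation vector (axis times angle).
In Python, from bench import r gives the robot as it stands.
- The arm moves only by the tool send_rows, never from a script. Its argument "deltas" is a list of rows, each an object of numbers: "dx", "dy", "dz": the shift along the world's x, y, z in mm; "rx", "ry", "rz": the turn, a rotation vector about the world's x, y, z in degrees. A call has 1 to 5 rows; each row is the pose to reach, as a shift and turn from the pose commanded when the call began; what a row does not reach only later rows make up. A row lasts 1/12 s, in which the tool goes at most 41.7 mm and 7.16 degrees, less where a joint would pass 70% of its speed; a pose out of reach is approached as far as the arm can. A call with a gripper value outside its range is refused whole. "jaw" is the finger opening in mm, from 0 to 85.4, set as the call begins (left out, the last holds). The fingers move at their own pace and stop on an object; "newtons" is the grip in N (left out, the last holds). Time passes only in rows, so rows that repeat a pose let the fingers close. It gives the time, the measured TCP pose, the force, the opening and the grip force at its end, in the units of the state.
- r.get_obs(): the state, without advancing time (a new reading comes with each control period).
- r.grab_frame(name): name is "side" or "top" or "wrist"; returns a dict with "frame" (384x512x3 uint8, blue, green, red), "z_map" (384x512 float32, m along the optical axis (not along the pixel's ray), 0 where there is no reading), "vertical_fov" (degrees; the focal length in pixels is half the picture's height over the tangent of half this angle, whatever the lens; pixels are square), "cx", "cy" (the principal point, pixels), "xyz" and "orientation" of the camera in the world. Camera axes: x right, y down, z forward; pixel columns grow to the right and rows downward; lengths in m; the calibration is good to about 2 mm. The wrist camera is an equidistant fisheye: a pixel r from the principal point sees the ray r / f radians off the axis. A picture is of the moment at which its call begins.
- r.hand_in(): hands the job in; it is judged then, once.
The state is a dict: "clock": time; "joints": joint angles; "qvel": joint speeds; "tau": joint torques, N m; "tcp_pos": TCP position; "orientation": TCP orientation; "contact_force": force on the tool from outside, world axes, zero at the start; "moment": the same for the moment, N m; "grip_width": finger opening in m; "gripper_force": force on a finger pad.
Only numpy, scipy, OpenCV 4.12 (cv2) and the standard library are available. Lean on these libraries where they do the work, as an engineer would, in place of code of your own. Each camera call takes 0.05 s, during which the arm holds its last target. There are 200 camera calls.

### The job

Make the sealed deep-well plate ready for shaking, using fingertips and the backs of the fingers only: push the plate along its guide rails fully home against the shaker's back stop, and swing the clamp strap round over it as far as it goes. Only when both are done, push the upright cam lever all the way down so that the pad clamps the plate and stays clamped. Never lift the plate, and leave the bottle, the vial and the marker beside the shaker alone.

Things in the scene. Friction and masses are not known exactly. Their poses are not given: they have to be found in the camera images.
- shaker: Low white plate shaker, 210 (x) x 190 (y) mm, fixed. Origin under it, x level from front panel (knob, display) to rear, z up. Aluminium platform 58 mm above the origin, x = -110 to +90. The clamp's column stands at x = +65 mm, y = 0. Two 13 mm high guide rails along x have inner faces at y = +-66 mm, x = -60 to +35, flared mouths to x = -81.
- deepwell: White deep-well plate under a grey sealing mat, one loose rigid block 85.5 (x) x 127.8 (y) x 45 (z) mm, about 0.3 kg. Origin at the centre of its underside, z up, long side across the shaker. It stands on the platform between the rails, 15 to 35 mm short of the back stop. Home, it touches the stop: its origin is then at x = -10 mm in the shaker's frame.
- pivot (a point): Point on the column's axis (shaker frame x = +65 mm, y = 0), 158 mm above the shaker's underside: the strap swings about the vertical line through it, and the cam lever's level axle passes through it.
- swing (a joint): Angle of the strap (rad): 0 = over the plate against its stop, pointing from the column to the shaker's front (-x of the shaker); grows as it is swung out; at pi/2 it points to the shaker's left (+y). Limit 1.65. Turns stiffly (0.12 N m friction), stays where it is left.
- strap_end (a point): Point in the middle of the strap's cross-section near its free end, 108 mm from the column's axis. The strap is an aluminium bar 26 mm wide, 18 mm high, its rounded end 120 mm from the axis. With the lever up it spans 124 to 142 mm above the shaker's underside; pushing the lever down lowers it by 8 mm.
- pressure_pad: Pad with domed rubber buttons below, under the strap, 64 (along the strap) x 100 (across) x 12 mm, 43 to 107 mm from the column's axis; origin at the centre of its underside. Sprung, yields up to 6 mm. With the lever up it spans 108 to 120 mm above the shaker's underside (5 mm clear of the plate's mat); strap over the plate and lever down, it presses the mat with about 20 N.
- cam_lever (a joint): Angle of the cam lever (rad): 0 = upright, growing as it tips towards the strap's free end, 1.57 = fully down (level, above the strap), against its stop. Stiff friction (0.28 N m, about 4 N at its tip, a little more as the pad is pressed); stays where it is left. It turns with the strap.
- lever_tip (a point): Middle of the end of the cam lever, 85 mm from its axle (point pivot). The lever is a straight bar with a black grip, 18 mm wide and 12 mm thick (6 mm either side of the line from axle to tip).
- bottle_small: Small bottle with a dark screw cap, 44 x 44 x 85 mm, standing loose left of the shaker; origin under its centre. To be left alone.
- vial_squat: Squat amber vial with a black cap, 32 x 32 x 62 mm, standing loose in front and to the right of the shaker; origin under its centre. To be left alone.
- pen: Capped marker pen, 14 x 146 x 14 mm, lying loose left of the shaker, roughly pointing away from the robot; origin under its centre, long axis its own y. To be left alone.
- back_stop (a point): Middle of the back stop's front line, at platform height (shaker frame x = +33, y = 0, z = 58 mm). The stop is two 26 mm high blocks, 25 to 55 mm left and right of this point.

How it is judged:
By the outcome, as a careful person would: the job done as asked, in the order asked, and still so for the second after the job is handed in, with the robot touching nothing.
It also fails if it takes over 53 s, if anything falls off the work surface, if the arm or the gripper's body presses on something with over 40 N, if the wrist force passes 120 N, or if a joint passes its speed limit or range.

## Working session

There is one attempt and no reset: what is moved stays moved. The work goes in short steps, Python scripts to look and compute and a tool call to move; the robot and the scene stay as the last step left them, time stands still between calls to the robot, and variables do not carry over. Pictures are saved under pics/ and viewed, at most 10 in all, crops included, and the job is handed in when it is done.

Besides the shell and the picture viewer there is one more tool, called by a JSON object that holds its "method" and its "body", one argument or row to a line. send_rows: Moves the arm, as the interface text tells. Its arguments: {"type":"object","properties":{"deltas":{"type":"array","items":{"type":"object","properties":{"dx":{"type":"number"},"dy":{"type":"number"},"dz":{"type":"number"},"rx":{"type":"number"},"ry":{"type":"number"},"rz":{"type":"number"}}}},"jaw":{"type":"number"},"newtons":{"type":"number"}},"required":["deltas"]}

```bash
ls; mkdir -p pics; cat > h.py <<'E'
import numpy as np, cv2, pickle
from scipy.spatial.transform import Rotation as R
from bench import r
def grab(n):
    d=r.grab_frame(n); pickle.dump(d,open(f'pics/{n}.pkl','wb')); return d
def cloud(d):
    z=d['z_map']; h,w=z.shape; f=h/2/np.tan(np.radians(d['vertical_fov'])/2)
    u,v=np.meshgrid(np.arange(w),np.arange(h))
    p=np.stack([(u-d['cx'])/f*z,(v-d['cy'])/f*z,z],-1)
    o=np.array(d['orientation']); M=R.from_rotvec(o).as_matrix() if o.size==3 else o
    return p@M.T+np.array(d['xyz'])
E
python3 - <<'E'
from h import *
ims=[]
for n in('top','side'):
    d=grab(n); print(n,d['xyz'],d['orientation'],d['vertical_fov']); cv2.imwrite(f'pics/{n}0.png',cv2.resize(d['frame'],(800,600),interpolation=cv2.INTER_CUBIC))
print(r.get_obs())
E
```

```text
pics
top [0.44750016 0.1670773  1.00615524] [-2.19499366  2.15899844 -0.06507556] 55.44904285358358
side [ 0.52404284 -0.74963612  0.94433941] [-2.25966516 -0.02249143  0.03893511] 42.42413745103215
{'clock': 0.1, 'joints': array([-1.30210807,  0.47771245,  0.02232818,  1.55636405, -0.01148509,
        1.10929898, -0.08309847]), 'qvel': array([ 0.00033184, -0.00143933, -0.00027545, -0.00231824,  0.00030106,
       -0.00066695, -0.00147496]), 'tau': array([ 4.16323935e-03, -5.97766113e+01,  1.61397457e+00, -2.81959426e+01,
        1.29264829e-02,  5.08202036e-03,  1.33233968e-05]), 'tcp_pos': array([0.24816973, 0.62716141, 0.24142115]), 'orientation': array([-5.88264873e-01, -3.08583615e+00,  2.58299793e-03]), 'contact_force': array([ 0.12355055, -0.07742013,  0.62234406]), 'moment': array([-0.06955   , -0.04797402, -0.01177065]), 'gripper_force': 0.0, 'grip_width': 0.08510834589313342}
```

View pics/top0.png

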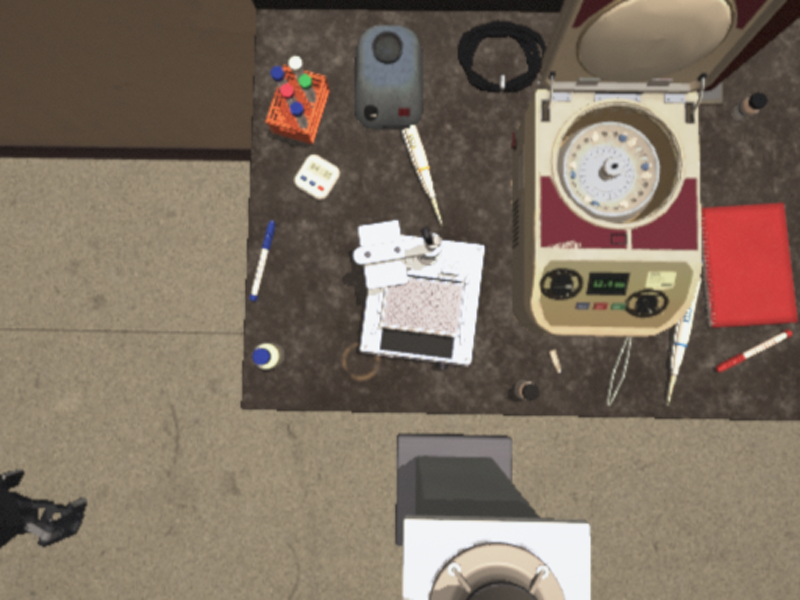

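View pics/side0.png

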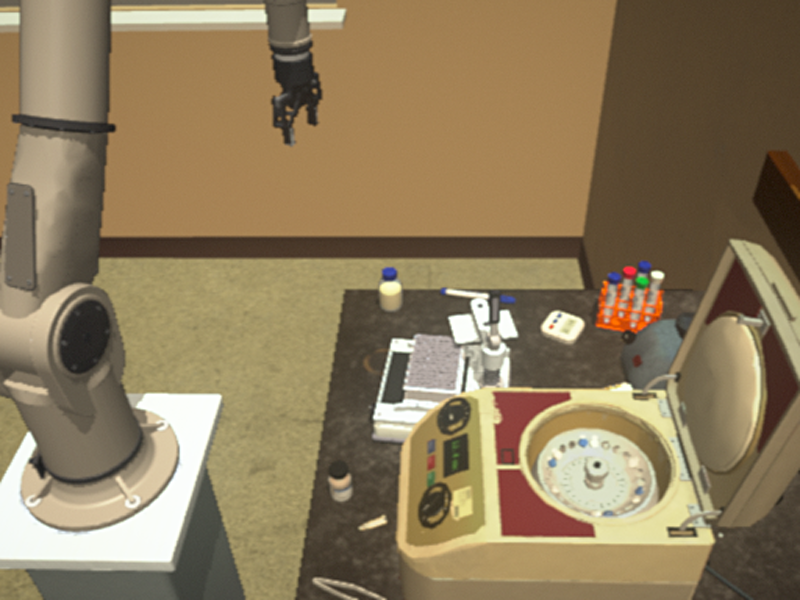

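The top view shows the shaker at about (420,300) of 800x600. The mat is at (422,305), the strap is swung out to the left with its end at (362,255), and the lever and column are at (432,240). The centrifuge stands to the right.

```bash
python3 - <<'E'
from h import *
d=pickle.load(open('pics/top.pkl','rb')); P=cloud(d); s=1.5625
sub=P[int(215/s):int(375/s),int(340/s):int(500/s)].reshape(-1,3)
img=d['frame'][int(215/s):int(375/s),int(340/s):int(500/s)]
print(np.histogram(sub[:,2],bins=np.arange(-.01,.26,.01)))
def rect(lo,hi,cond=None):
    m=(sub[:,2]>lo)&(sub[:,2]<hi)
    if cond is not None:m&=cond
    q=(sub[m,:2]*1000).astype(np.float32); print(lo,hi,m.sum(),cv2.minAreaRect(q),q.mean(0)); return q
rect(.098,.1065); rect(.134,.147); rect(.111,.127); rect(.05,.08); rect(.15,.26)
q=sub[sub[:,2]>.16]; print(q[np.argsort(-q[:,2])][:12])
c=d['frame'][int(205/s):int(375/s),int(340/s):int(500/s)]
cv2.imwrite('pics/c1.png',cv2.resize(c,None,fx=5.5,fy=5.5,interpolation=cv2.INTER_CUBIC)); print(c.shape,int(205/s),int(340/s))
E
```

```text
(array([2979, 1601,   34,    4,  103,    3, 2263,  391,  123,   50,  371,
       1196,  661,  111,  245,  310,   11,   39,    2,    1,    5,    5,
          6,    6,   27,   20]), array([-0.01,  0.  ,  0.01,  0.02,  0.03,  0.04,  0.05,  0.06,  0.07,
        0.08,  0.09,  0.1 ,  0.11,  0.12,  0.13,  0.14,  0.15,  0.16,
        0.17,  0.18,  0.19,  0.2 ,  0.21,  0.22,  0.23,  0.24,  0.25]))
0.098 0.1065 1460 ((514.1357421875, 135.51483154296875), (123.91879272460938, 81.3330078125), 83.80290985107422) [512.44244 133.39601]
0.134 0.147 537 ((592.890380859375, 175.271484375), (32.8470458984375, 134.89630126953125), 11.364599227905273) [592.87274 182.22067]
0.111 0.127 764 ((595.60302734375, 175.07177734375), (100.65239715576172, 113.91106414794922), 9.838809967041016) [589.6026  198.36252]
0.05 0.08 2777 ((529.9030151367188, 133.9835968017578), (184.1184844970703, 200.28639221191406), 83.62149810791016) [511.84323 120.87527]
0.15 0.26 122 ((602.023193359375, 127.37806701660156), (20.88546371459961, 31.4027042388916), 14.200550079345703) [600.3292  128.89948]
[[0.44750016 0.1670773  1.00615524]
 [0.44750016 0.1670773  1.00615524]
 [0.44750016 0.1670773  1.00615524]
 [0.44750016 0.1670773  1.00615524]
 [0.44750016 0.1670773  1.00615524]
 [0.44750016 0.1670773  1.00615524]
 [0.44750016 0.1670773  1.00615524]
 [0.44750016 0.1670773  1.00615524]
 [0.44750016 0.1670773  1.00615524]
 [0.44750016 0.1670773  1.00615524]
 [0.44750016 0.1670773  1.00615524]
 [0.44750016 0.1670773  1.00615524]]
(109, 103, 3) 131 217
```

View pics/c1.png

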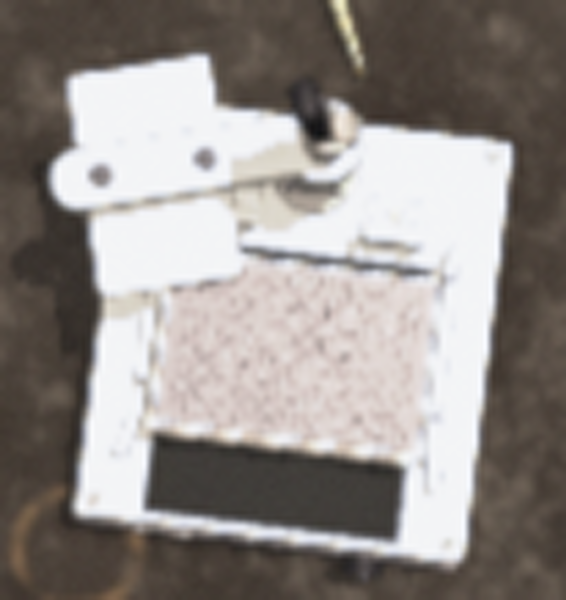

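{"method": "send_rows", "body": {
  "deltas": [
    {"dx":15,"dy":-37,"rz":3},
    {"dx":30,"dy":-74,"rz":6},
    {"dx":45,"dy":-111,"rz":9},
    {"dx":60,"dy":-148,"rz":12},
    {"dx":76,"dy":-186,"rz":15.3}
  ],
  "jaw": 40
}}

```text
$.deltas[0]: bad value
```

{"method": "send_rows", "body": {
  "deltas": [
    {"dx":15,"dy":-37},
    {"dx":30,"dy":-74},
    {"dx":45,"dy":-111},
    {"dx":60,"dy":-148},
    {"dx":76,"dy":-186}
  ]
}}

```text
$.deltas[0]: bad value
```

{"method": "send_rows", "body": {
  "deltas": [
    {"dx":15,"dy":-37},
    {"dx":30,"dy":-74},
    {"dx":45,"dy":-111,"dz":-15},
    {"dx":45,"dy":-111,"dz":-45},
    {"dx":45,"dy":-111,"dz":-60}
  ]
}}

```text
$.deltas[0]: bad value
```

{"method": "send_rows", "body": {
  "deltas": [
    {"dx":15,"dy":-37,"dz":0,"rx":0,"ry":0,"rz":3},
    {"dx":30,"dy":-74,"dz":0,"rx":0,"ry":0,"rz":6},
    {"dx":45,"dy":-111,"dz":0,"rx":0,"ry":0,"rz":9},
    {"dx":60,"dy":-148,"dz":0,"rx":0,"ry":0,"rz":12},
    {"dx":76,"dy":-186,"dz":0,"rx":0,"ry":0,"rz":15.3}
  ],
  "jaw": 40
}}

```text
clock: 0.52
tcp_pos: [0.3244, 0.4397, 0.2419]
orientation: [-0.167, -3.137, 0.001]
contact_force: [1.2, -0.0, 0.4]
grip_width: 0.0399
gripper_force: 0.0
```

{"method": "send_rows", "body": {
  "deltas": [
    {"dx":15,"dy":-37,"dz":0,"rx":0,"ry":0,"rz":0},
    {"dx":30,"dy":-74,"dz":0,"rx":0,"ry":0,"rz":0},
    {"dx":45,"dy":-111,"dz":0,"rx":0,"ry":0,"rz":0},
    {"dx":60,"dy":-148,"dz":0,"rx":0,"ry":0,"rz":0},
    {"dx":75,"dy":-186,"dz":0,"rx":0,"ry":0,"rz":0}
  ]
}}

```text
clock: 0.93
tcp_pos: [0.3995, 0.2537, 0.2422]
orientation: [-0.172, -3.137, -0.0]
contact_force: [0.3, 0.3, -0.4]
grip_width: 0.0402
gripper_force: 0.0
```

{"method": "send_rows", "body": {
  "deltas": [
    {"dx":15,"dy":-37,"dz":0,"rx":0,"ry":0,"rz":0},
    {"dx":30,"dy":-74,"dz":-15,"rx":0,"ry":0,"rz":0},
    {"dx":45,"dy":-110,"dz":-35,"rx":0,"ry":0,"rz":0},
    {"dx":46,"dy":-110,"dz":-70,"rx":0,"ry":0,"rz":0},
    {"dx":46,"dy":-110,"dz":-110,"rx":0,"ry":0,"rz":0}
  ]
}}

```text
clock: 1.35
tcp_pos: [0.4478, 0.1432, 0.1327]
orientation: [0.181, 3.132, 0.003]
contact_force: [0.2, 1.3, -0.0]
grip_width: 0.0399
gripper_force: 0.0
```

```bash
python3 - <<'E'
from h import *
d=grab('top'); c=d['frame'][125:250,200:330]; cv2.imwrite('pics/c2.png',cv2.resize(c,None,fx=4.6,fy=4.6,interpolation=cv2.INTER_CUBIC))
d=grab('wrist');cv2.imwrite('pics/w2.png',d['frame'])
o=r.get_obs();print(o['tcp_pos'],o['orientation'],o['contact_force'])
E
```

```text
[0.44141876 0.14328914 0.12762134] [-0.17372874 -3.12712466  0.00934949] [-0.66536907 -0.37531361  1.14738485]
```

View pics/w2.png

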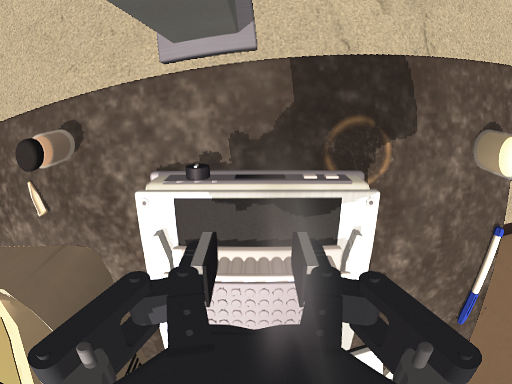

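The wrist view shows the fingers centred between the rails (columns about 205 and 305), with the plate front at rows 250 to 280. Now I go down in front of the plate.

{"method": "send_rows", "body": {
  "deltas": [
    {"dx":0,"dy":0,"dz":-20,"rx":0,"ry":0,"rz":0},
    {"dx":0,"dy":0,"dz":-40,"rx":0,"ry":0,"rz":0},
    {"dx":0,"dy":0,"dz":-54,"rx":0,"ry":0,"rz":0},
    {"dx":0,"dy":0,"dz":-54,"rx":0,"ry":0,"rz":0}
  ]
}}

```text
clock: 1.78
tcp_pos: [0.4444, 0.146, 0.0778]
orientation: [-0.17, -3.134, 0.002]
contact_force: [0.8, 0.2, 0.3]
grip_width: 0.0397
gripper_force: 0.0
```

{"method": "send_rows", "body": {
  "deltas": [
    {"dx":4,"dy":-0.4,"dz":0,"rx":0,"ry":0,"rz":0},
    {"dx":8,"dy":-0.9,"dz":0,"rx":0,"ry":0,"rz":0},
    {"dx":12,"dy":-1.3,"dz":0,"rx":0,"ry":0,"rz":0},
    {"dx":16,"dy":-1.8,"dz":0,"rx":0,"ry":0,"rz":0},
    {"dx":19,"dy":-2.1,"dz":0,"rx":0,"ry":0,"rz":0}
  ]
}}

```text
clock: 2.2
tcp_pos: [0.4651, 0.1438, 0.0791]
orientation: [0.172, 3.136, 0.001]
contact_force: [-1.0, 1.4, 1.7]
grip_width: 0.0397
gripper_force: 0.9
```

{"method": "send_rows", "body": {
  "deltas": [
    {"dx":2,"dy":-0.2,"dz":0,"rx":0,"ry":0,"rz":0},
    {"dx":4,"dy":-0.4,"dz":0,"rx":0,"ry":0,"rz":0},
    {"dx":6,"dy":-0.7,"dz":0,"rx":0,"ry":0,"rz":0},
    {"dx":8,"dy":-0.9,"dz":0,"rx":0,"ry":0,"rz":0},
    {"dx":9,"dy":-1,"dz":0,"rx":0,"ry":0,"rz":0}
  ]
}}

```text
clock: 2.62
tcp_pos: [0.4736, 0.1425, 0.0782]
orientation: [-0.173, -3.137, 0.0]
contact_force: [-1.6, -0.2, 0.5]
grip_width: 0.0399
gripper_force: 0.9
```

{"method": "send_rows", "body": {
  "deltas": [
    {"dx":1,"dy":-0.1,"dz":0,"rx":0,"ry":0,"rz":0},
    {"dx":2,"dy":-0.2,"dz":0,"rx":0,"ry":0,"rz":0},
    {"dx":3,"dy":-0.3,"dz":0,"rx":0,"ry":0,"rz":0},
    {"dx":4,"dy":-0.4,"dz":0,"rx":0,"ry":0,"rz":0},
    {"dx":4,"dy":-0.4,"dz":0,"rx":0,"ry":0,"rz":0}
  ]
}}

```text
clock: 3.03
tcp_pos: [0.4756, 0.1422, 0.078]
orientation: [-0.171, -3.133, 0.001]
contact_force: [-6.3, 0.2, 3.9]
grip_width: 0.0396
gripper_force: 3.3
```

{"method": "send_rows", "body": {
  "deltas": [
    {"dx":1,"dy":-0.1,"dz":0,"rx":0,"ry":0,"rz":0},
    {"dx":2,"dy":-0.2,"dz":0,"rx":0,"ry":0,"rz":0},
    {"dx":3,"dy":-0.3,"dz":0,"rx":0,"ry":0,"rz":0},
    {"dx":3,"dy":-0.3,"dz":0,"rx":0,"ry":0,"rz":0}
  ]
}}

```text
clock: 3.37
tcp_pos: [0.4756, 0.1421, 0.0775]
orientation: [-0.17, -3.128, 0.003]
contact_force: [-14.7, 1.5, 10.2]
grip_width: 0.0399
gripper_force: 7.4
```

Progress stopped at 0.4756 with the force rising to 15 N, against a predicted 0.4765, so the plate is home. I back off and work out the strap sweep.

{"method": "send_rows", "body": {
  "deltas": [
    {"dx":-8,"dy":1,"dz":0,"rx":0,"ry":0,"rz":0},
    {"dx":-20,"dy":2,"dz":0,"rx":0,"ry":0,"rz":0},
    {"dx":-20,"dy":2,"dz":30,"rx":0,"ry":0,"rz":0},
    {"dx":-20,"dy":2,"dz":70,"rx":0,"ry":0,"rz":0},
    {"dx":-20,"dy":20,"dz":105,"rx":0,"ry":0,"rz":0}
  ],
  "jaw": 0
}}

```text
clock: 3.78
tcp_pos: [0.4605, 0.1583, 0.1846]
orientation: [-0.18, -3.136, 0.004]
contact_force: [0.7, 0.3, -0.4]
grip_width: -0.0
gripper_force: 0.0
```

```bash
cat >> h.py <<'E'
a=np.radians(-6.3); ex=np.array([np.cos(a),np.sin(a)]); ey=np.array([-ex[1],ex[0]]); O=np.array([.5398,.1329])
def W(x,y): return O+(x*ex+y*ey)/1000
def fing(s,r_=100,clear=0):
    s=np.radians(s); u=np.array([-np.cos(s),np.sin(s)]); d=np.array([-np.sin(s),-np.cos(s)])
    off=13+11*abs(np.sin(s))+15*abs(np.cos(s))+clear
    return W(*(np.array([65,0])+r_*u-off*d))
E
python3 - <<'E'
from h import *
d=grab('top'); P=cloud(d)
sub=P[131:245,217:320].reshape(-1,3)
for lo,hi in((.098,.1065),(.134,.147)):
    q=(sub[(sub[:,2]>lo)&(sub[:,2]<hi),:2]*1000).astype(np.float32); print(cv2.minAreaRect(q))
print('start',fing(72,clear=12)*1000)
for s in range(72,-13,-6): print(s,(fing(s)*1000).round())
o=r.get_obs();print(o['tcp_pos'],o['orientation'],o['joints'])
E
```

```text
((551.2254028320312, 130.43389892578125), (123.70297241210938, 40.087242126464844), 82.7307357788086)
((592.9862060546875, 175.20077514648438), (32.865379333496094, 134.77804565429688), 11.262850761413574)
start [623.39250877 231.820688  ]
72 [612. 229.]
66 [602. 230.]
60 [592. 229.]
54 [582. 228.]
48 [571. 225.]
42 [561. 221.]
36 [552. 216.]
30 [542. 210.]
24 [534. 203.]
18 [526. 195.]
12 [519. 186.]
6 [513. 175.]
0 [508. 165.]
-6 [505. 155.]
-12 [502. 146.]
[0.46440398 0.16587014 0.19150568] [0.17248346 3.12678357 0.0108864 ] [-0.64892079  0.23328471  0.20835518  2.05390394 -0.06549235  0.84818145
  1.05728678]
```

{"method": "send_rows", "body": {
  "deltas": [
    {"dx":20,"dy":25,"dz":0,"rx":0,"ry":0,"rz":0},
    {"dx":50,"dy":45,"dz":0,"rx":0,"ry":0,"rz":0},
    {"dx":85,"dy":65,"dz":0,"rx":0,"ry":0,"rz":0},
    {"dx":120,"dy":70,"dz":0,"rx":0,"ry":0,"rz":0},
    {"dx":155,"dy":70,"dz":0,"rx":0,"ry":0,"rz":0}
  ]
}}

```text
clock: 4.25
tcp_pos: [0.6169, 0.2353, 0.1834]
orientation: [0.166, 3.136, 0.003]
contact_force: [0.6, 0.6, 0.2]
grip_width: 0.0002
gripper_force: 0.0
```

{"method": "send_rows", "body": {
  "deltas": [
    {"dx":9,"dy":0,"dz":0,"rx":0,"ry":0,"rz":0},
    {"dx":9,"dy":0,"dz":-20,"rx":0,"ry":0,"rz":0},
    {"dx":9,"dy":0,"dz":-35,"rx":0,"ry":0,"rz":0},
    {"dx":9,"dy":0,"dz":-35,"rx":0,"ry":0,"rz":0}
  ]
}}

```text
clock: 4.58
tcp_pos: [0.6226, 0.2309, 0.1448]
orientation: [-0.173, -3.133, 0.004]
contact_force: [-1.7, -0.4, 0.1]
grip_width: 0.0003
gripper_force: 0.0
```

```bash
python3 - <<'E'
from h import *
d=grab('top'); c=d['frame'][125:250,200:330]; a=cv2.resize(c,(400,385),interpolation=cv2.INTER_CUBIC)
d=grab('side'); c=d['frame'][175:285,225:355]; b=cv2.resize(c,(400,385),interpolation=cv2.INTER_CUBIC)
cv2.imwrite('pics/m3.png',np.hstack([a,b]))
o=r.get_obs();print(o['tcp_pos'],o['orientation'],o['contact_force'])
E
```

```text
[0.62403206 0.23165623 0.14805005] [-1.72526208e-01 -3.13620296e+00  8.50296808e-04] [ 0.19999925 -0.50369328  0.60430521]
```

View pics/m3.png

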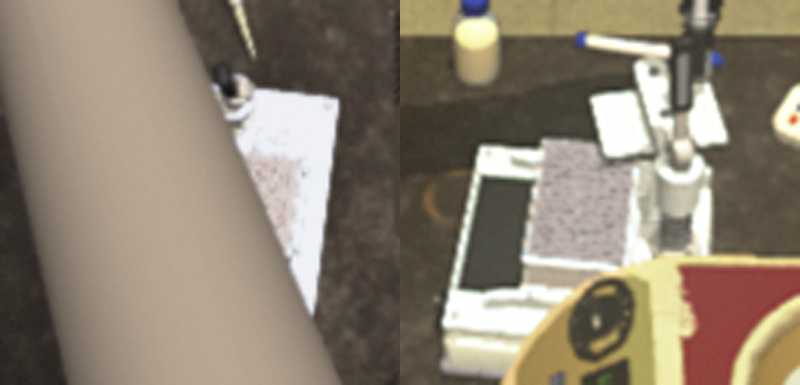

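{"method": "send_rows", "body": {
  "deltas": [
    {"dx":0,"dy":0,"dz":-9,"rx":0,"ry":0,"rz":0},
    {"dx":-8,"dy":-2,"dz":-9,"rx":0,"ry":0,"rz":0},
    {"dx":-16,"dy":-2,"dz":-9,"rx":0,"ry":0,"rz":0},
    {"dx":-24,"dy":-2,"dz":-9,"rx":0,"ry":0,"rz":0},
    {"dx":-32,"dy":-2,"dz":-9,"rx":0,"ry":0,"rz":0}
  ]
}}

```text
clock: 5.1
tcp_pos: [0.5919, 0.2301, 0.1401]
orientation: [0.172, 3.135, 0.002]
contact_force: [2.2, -0.5, 0.5]
grip_width: -0.0001
gripper_force: 0.9
```

{"method": "send_rows", "body": {
  "deltas": [
    {"dx":-10,"dy":-1,"dz":0,"rx":0,"ry":0,"rz":0},
    {"dx":-21,"dy":-4,"dz":0,"rx":0,"ry":0,"rz":0},
    {"dx":-31,"dy":-8,"dz":0,"rx":0,"ry":0,"rz":0},
    {"dx":-40,"dy":-13,"dz":0,"rx":0,"ry":0,"rz":0},
    {"dx":-50,"dy":-19,"dz":0,"rx":0,"ry":0,"rz":0}
  ]
}}

```text
clock: 5.52
tcp_pos: [0.5414, 0.2114, 0.1397]
orientation: [0.171, 3.136, 0.002]
contact_force: [2.5, 1.0, 0.8]
grip_width: 0.0001
gripper_force: 0.9
```

```bash
python3 - <<'E'
from h import *
d=grab('side'); c=d['frame'][165:285,225:365]; b=cv2.resize(c,None,fx=5,fy=5,interpolation=cv2.INTER_CUBIC)
cv2.imwrite('pics/m4.png',b)
o=r.get_obs();print(o['tcp_pos'],o['orientation'],o['contact_force'])
E
```

```text
[0.53933886 0.20945884 0.13933913] [-1.72406424e-01 -3.13475842e+00  1.11899491e-03] [-2.21844941 -0.37672481 -0.00612223]
```

View pics/m4.png

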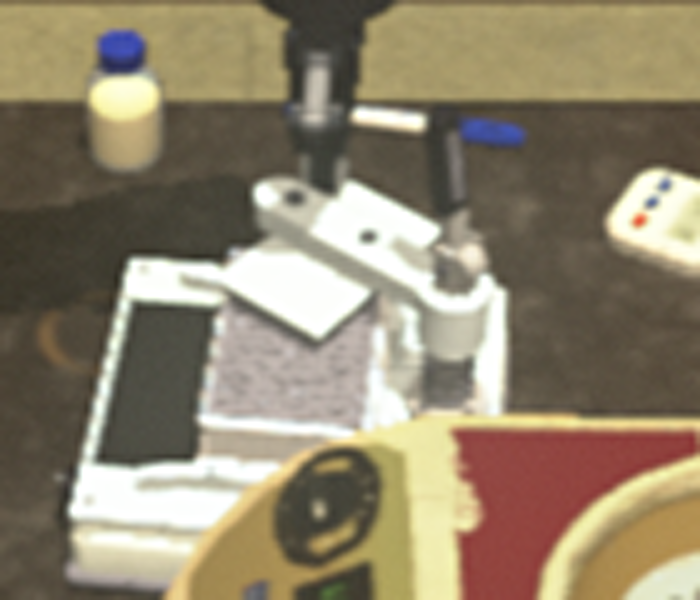

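The strap is following the finger, now at about 30° with the pad clear above the mat. I continue.

{"method": "send_rows", "body": {
  "deltas": [
    {"dx":-8,"dy":-7,"dz":0,"rx":0,"ry":0,"rz":0},
    {"dx":-16,"dy":-15,"dz":0,"rx":0,"ry":0,"rz":0},
    {"dx":-23,"dy":-24,"dz":0,"rx":0,"ry":0,"rz":0},
    {"dx":-27,"dy":-32,"dz":0,"rx":0,"ry":0,"rz":0},
    {"dx":-29,"dy":-38,"dz":0,"rx":0,"ry":0,"rz":0}
  ]
}}

```text
clock: 5.98
tcp_pos: [0.5123, 0.1714, 0.1392]
orientation: [-0.174, -3.136, 0.001]
contact_force: [-1.1, 1.4, 0.7]
grip_width: 0.0001
gripper_force: 0.7
```

{"method": "send_rows", "body": {
  "deltas": [
    {"dx":0,"dy":-2,"dz":0,"rx":0,"ry":0,"rz":0},
    {"dx":-1,"dy":-4,"dz":0,"rx":0,"ry":0,"rz":0},
    {"dx":-1,"dy":-6,"dz":0,"rx":0,"ry":0,"rz":0},
    {"dx":-1,"dy":-8,"dz":0,"rx":0,"ry":0,"rz":0}
  ]
}}

```text
clock: 6.32
tcp_pos: [0.5126, 0.165, 0.1393]
orientation: [0.172, 3.137, 0.0]
contact_force: [-0.1, 0.8, 0.6]
grip_width: 0.0
gripper_force: 0.7
```

{"method": "send_rows", "body": {
  "deltas": [
    {"dx":0,"dy":-2,"dz":0,"rx":0,"ry":0,"rz":0},
    {"dx":0,"dy":-3,"dz":0,"rx":0,"ry":0,"rz":0},
    {"dx":0,"dy":-4,"dz":0,"rx":0,"ry":0,"rz":0},
    {"dx":0,"dy":-4,"dz":0,"rx":0,"ry":0,"rz":0}
  ]
}}

```text
clock: 6.65
tcp_pos: [0.5126, 0.1632, 0.1393]
orientation: [0.17, 3.136, 0.004]
contact_force: [0.7, 7.0, -3.1]
grip_width: -0.0002
gripper_force: 3.3
```

{"method": "send_rows", "body": {
  "deltas": [
    {"dx":0,"dy":-1,"dz":0,"rx":0,"ry":0,"rz":0},
    {"dx":0,"dy":-2,"dz":0,"rx":0,"ry":0,"rz":0},
    {"dx":0,"dy":-3,"dz":0,"rx":0,"ry":0,"rz":0},
    {"dx":0,"dy":-3,"dz":0,"rx":0,"ry":0,"rz":0}
  ]
}}

```text
clock: 6.98
tcp_pos: [0.5126, 0.1628, 0.1394]
orientation: [0.166, 3.136, 0.009]
contact_force: [0.8, 12.8, -4.4]
grip_width: -0.0001
gripper_force: 6.3
```

The strap is against its stop: the force rose to 13 N with no movement. I retreat and go up and over to a point behind the lever.

{"method": "send_rows", "body": {
  "deltas": [
    {"dx":0,"dy":18,"dz":0,"rx":0,"ry":0,"rz":0},
    {"dx":0,"dy":30,"dz":15,"rx":0,"ry":0,"rz":0},
    {"dx":0,"dy":30,"dz":55,"rx":0,"ry":0,"rz":0},
    {"dx":0,"dy":30,"dz":95,"rx":0,"ry":0,"rz":0},
    {"dx":0,"dy":30,"dz":135,"rx":0,"ry":0,"rz":0}
  ]
}}

```text
clock: 7.4
tcp_pos: [0.5118, 0.1873, 0.2754]
orientation: [-0.172, -3.135, 0.003]
contact_force: [1.1, 0.3, 0.0]
grip_width: -0.0001
gripper_force: 0.0
```

{"method": "send_rows", "body": {
  "deltas": [
    {"dx":20,"dy":0,"dz":15,"rx":0,"ry":0,"rz":0},
    {"dx":55,"dy":0,"dz":15,"rx":0,"ry":0,"rz":0},
    {"dx":90,"dy":0,"dz":15,"rx":0,"ry":0,"rz":0},
    {"dx":120,"dy":-20,"dz":15,"rx":0,"ry":0,"rz":0},
    {"dx":120,"dy":-50,"dz":15,"rx":0,"ry":0,"rz":0}
  ]
}}

```text
clock: 7.82
tcp_pos: [0.6362, 0.1401, 0.2878]
orientation: [0.166, 3.136, -0.001]
contact_force: [-0.7, 0.2, -0.3]
grip_width: -0.0001
gripper_force: 0.0
```

```bash
python3 - <<'E'
from h import *
d=grab('side'); P=cloud(d)
c=d['frame'][135:285,225:385]; b=cv2.resize(c,None,fx=4,fy=4,interpolation=cv2.INTER_CUBIC)
cv2.imwrite('pics/m5.png',b)
o=r.get_obs();print(o['tcp_pos'],o['orientation'],o['contact_force'])
np.set_printoptions(suppress=True)
for ph in range(0,100,9):
    p=np.radians(ph); x=65-70*np.sin(p)+6*np.cos(p); z=158+70*np.cos(p)+6*np.sin(p)
    print(ph,(W(x+11,0)*1000).round(),round(z+11))
E
```

```text
[0.6347272  0.12883359 0.28826548] [ 0.1832586   3.13609396 -0.00996143] [-0.95179249 -7.63879788 -0.06197621]
0 [621. 124.] 239
9 [610. 125.] 239
18 [600. 126.] 237
27 [589. 127.] 234
36 [579. 129.] 229
45 [570. 130.] 223
54 [563. 130.] 215
63 [556. 131.] 206
72 [551. 132.] 196
81 [548. 132.] 186
90 [546. 132.] 175
99 [546. 132.] 164
```

View pics/m5.png

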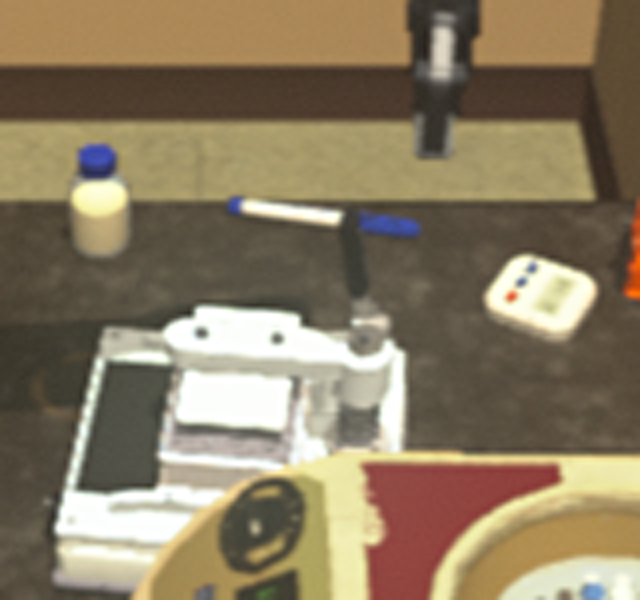

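{"method": "send_rows", "body": {
  "deltas": [
    {"dx":0,"dy":0,"dz":0,"rx":0,"ry":0,"rz":0},
    {"dx":0,"dy":0,"dz":0,"rx":0,"ry":0,"rz":0}
  ]
}}

```text
clock: 8.03
tcp_pos: [0.6323, 0.1367, 0.2889]
orientation: [-0.175, -3.136, 0.001]
contact_force: [0.3, 1.0, 0.5]
grip_width: -0.0
gripper_force: 0.0
```

```bash
python3 - <<'E'
from h import *
d=pickle.load(open('pics/side.pkl','rb')); P=cloud(d)
q=P.reshape(-1,3); m=(abs(q[:,0]-.635)<.16)&(abs(q[:,1]-.125)<.16)&(q[:,2]>.2)&(q[:,2]<.7)
q=q[m]; 
for lo in np.arange(.2,.7,.05):
    s=q[(q[:,2]>=lo)&(q[:,2]<lo+.05)]
    if len(s): print(lo.round(2),len(s),s.min(0).round(3),s.max(0).round(3))
o=r.get_obs();print(o['tcp_pos'],o['contact_force'],o['moment'],o['qvel'])
E
```

```text
0.2 469 [ 0.56  -0.035  0.2  ] [0.795 0.138 0.244]
0.25 70 [0.624 0.125 0.277] [0.644 0.139 0.3  ]
0.3 130 [0.616 0.09  0.3  ] [0.65  0.147 0.35 ]
0.35 382 [0.614 0.079 0.35 ] [0.653 0.152 0.4  ]
0.4 759 [0.597 0.099 0.4  ] [0.672 0.15  0.45 ]
0.45 854 [0.595 0.099 0.45 ] [0.673 0.153 0.5  ]
0.5 972 [0.597 0.1   0.5  ] [0.672 0.143 0.55 ]
0.55 1140 [0.542 0.081 0.55 ] [0.687 0.133 0.6  ]
0.6 2927 [0.475 0.067 0.6  ] [0.688 0.178 0.65 ]
0.65 1512 [0.475 0.06  0.65 ] [0.652 0.133 0.683]
[0.63225148 0.13674227 0.28890112] [0.25001024 0.9524997  0.47151528] [0.055125   0.02583547 0.0485311 ] [-0.0269481  -0.00661854 -0.03235616  0.00087571 -0.00822805 -0.00287969
 -0.00045476]
```

That was only a braking transient, and nothing is touching. I descend behind the lever and push.

{"method": "send_rows", "body": {
  "deltas": [
    {"dx":3,"dy":-7,"dz":0,"rx":0,"ry":0,"rz":0},
    {"dx":3,"dy":-13,"dz":-20,"rx":0,"ry":0,"rz":0},
    {"dx":3,"dy":-13,"dz":-50,"rx":0,"ry":0,"rz":0},
    {"dx":3,"dy":-13,"dz":-50,"rx":0,"ry":0,"rz":0}
  ]
}}

```text
clock: 8.37
tcp_pos: [0.6321, 0.1248, 0.2343]
orientation: [-0.17, -3.129, 0.004]
contact_force: [-1.7, 0.3, -0.7]
grip_width: 0.0001
gripper_force: 0.0
```

{"method": "send_rows", "body": {
  "deltas": [
    {"dx":-8,"dy":1,"dz":0,"rx":0,"ry":0,"rz":0},
    {"dx":-15,"dy":1,"dz":0,"rx":0,"ry":0,"rz":0},
    {"dx":-22,"dy":2,"dz":0,"rx":0,"ry":0,"rz":0},
    {"dx":-29,"dy":2,"dz":-1,"rx":0,"ry":0,"rz":0},
    {"dx":-36,"dy":3,"dz":-2,"rx":0,"ry":0,"rz":0}
  ]
}}

```text
clock: 8.78
tcp_pos: [0.5999, 0.1281, 0.239]
orientation: [0.172, 3.133, 0.002]
contact_force: [5.9, -0.6, 1.0]
grip_width: -0.0003
gripper_force: 2.3
```

{"method": "send_rows", "body": {
  "deltas": [
    {"dx":-11,"dy":1,"dz":-3,"rx":0,"ry":0,"rz":0},
    {"dx":-21,"dy":2,"dz":-8,"rx":0,"ry":0,"rz":0},
    {"dx":-30,"dy":3,"dz":-14,"rx":0,"ry":0,"rz":0},
    {"dx":-37,"dy":3,"dz":-22,"rx":0,"ry":0,"rz":0},
    {"dx":-44,"dy":4,"dz":-31,"rx":0,"ry":0,"rz":0}
  ]
}}

```text
clock: 9.2
tcp_pos: [0.5558, 0.1321, 0.2073]
orientation: [0.172, 3.134, 0.002]
contact_force: [2.7, -0.6, 5.4]
grip_width: 0.0002
gripper_force: 2.6
```

{"method": "send_rows", "body": {
  "deltas": [
    {"dx":-3,"dy":0,"dz":-5,"rx":0,"ry":0,"rz":0},
    {"dx":-5,"dy":1,"dz":-10,"rx":0,"ry":0,"rz":0},
    {"dx":-7,"dy":1,"dz":-15,"rx":0,"ry":0,"rz":0},
    {"dx":-8,"dy":1,"dz":-20,"rx":0,"ry":0,"rz":0},
    {"dx":-9,"dy":1,"dz":-24,"rx":0,"ry":0,"rz":0}
  ]
}}

```text
clock: 9.62
tcp_pos: [0.5453, 0.1332, 0.1816]
orientation: [-0.172, -3.134, 0.0]
contact_force: [-0.7, 1.1, 6.1]
grip_width: 0.0003
gripper_force: 2.6
```

{"method": "send_rows", "body": {
  "deltas": [
    {"dx":0,"dy":0,"dz":-3,"rx":0,"ry":0,"rz":0},
    {"dx":0,"dy":0,"dz":-6,"rx":0,"ry":0,"rz":0},
    {"dx":0,"dy":0,"dz":-8,"rx":0,"ry":0,"rz":0},
    {"dx":0,"dy":0,"dz":-8,"rx":0,"ry":0,"rz":0}
  ]
}}

```text
clock: 9.95
tcp_pos: [0.5446, 0.1333, 0.1748]
orientation: [-0.172, -3.133, -0.0]
contact_force: [-7.4, -0.1, 15.7]
grip_width: 0.0002
gripper_force: 8.0
```

{"method": "send_rows", "body": {
  "deltas": [
    {"dx":0,"dy":0,"dz":-2,"rx":0,"ry":0,"rz":0},
    {"dx":0,"dy":0,"dz":-3,"rx":0,"ry":0,"rz":0},
    {"dx":0,"dy":0,"dz":-3,"rx":0,"ry":0,"rz":0}
  ]
}}

```text
clock: 10.2
tcp_pos: [0.5447, 0.1334, 0.1743]
orientation: [-0.172, -3.133, -0.002]
contact_force: [-15.9, -2.1, 36.6]
grip_width: -0.0002
gripper_force: 18.6
```

The lever is at its stop (z 0.174, predicted 0.175). I retreat and check.

{"method": "send_rows", "body": {
  "deltas": [
    {"dx":0,"dy":0,"dz":10,"rx":0,"ry":0,"rz":0},
    {"dx":0,"dy":0,"dz":40,"rx":0,"ry":0,"rz":0},
    {"dx":0,"dy":0,"dz":80,"rx":0,"ry":0,"rz":0},
    {"dx":0,"dy":20,"dz":115,"rx":0,"ry":0,"rz":0},
    {"dx":0,"dy":55,"dz":130,"rx":0,"ry":0,"rz":0}
  ]
}}

```text
clock: 10.62
tcp_pos: [0.5483, 0.1837, 0.3056]
orientation: [0.185, 3.132, 0.0]
contact_force: [1.7, -0.1, 0.4]
grip_width: 0.0001
gripper_force: 0.0
```

{"method": "send_rows", "body": {
  "deltas": [
    {"dx":-10,"dy":35,"dz":0,"rx":0,"ry":0,"rz":0},
    {"dx":-20,"dy":70,"dz":0,"rx":0,"ry":0,"rz":0},
    {"dx":-30,"dy":105,"dz":0,"rx":0,"ry":0,"rz":0},
    {"dx":-40,"dy":140,"dz":0,"rx":0,"ry":0,"rz":0},
    {"dx":-50,"dy":175,"dz":0,"rx":0,"ry":0,"rz":0}
  ]
}}

```text
clock: 11.03
tcp_pos: [0.4949, 0.3639, 0.3]
orientation: [-0.172, -3.135, 0.003]
contact_force: [-0.4, 0.2, -0.8]
grip_width: 0.0
gripper_force: 0.0
```

```bash
python3 - <<'E'
from h import *
d=grab('top'); P=cloud(d); a=cv2.resize(d['frame'][125:250,200:330],(400,385),interpolation=cv2.INTER_CUBIC)
d=grab('side'); Q=cloud(d); b=cv2.resize(d['frame'][165:285,225:355],(400,385),interpolation=cv2.INTER_CUBIC)
cv2.imwrite('pics/m6.png',np.hstack([a,b]))
s=P[131:245,217:320].reshape(-1,3)
l=np.stack([(s[:,:2]-O)@ex,(s[:,:2]-O)@ey,s[:,2]],-1)*1000
m=(abs(l[:,1])<7)
for x in range(-110,90,8):
    k=m&(abs(l[:,0]-x)<4)
    if k.any(): print(x,np.median(l[k,2]).round(1),end='; ')
k=(l[:,2]>97)&(l[:,2]<106)&(abs(l[:,1])<60); print('\nmat x',np.percentile(l[k,0],[1,99]),'y',np.percentile(l[k,1],[1,99]))
E
```

```text
-110 45.6; -102 57.1; -94 57.9; -86 58.5; -78 57.6; -70 57.3; -62 58.0; -54 65.7; -46 133.2; -38 133.9; -30 135.2; -22 132.9; -14 163.0; -6 163.3; 2 163.3; 10 163.1; 18 163.0; 26 163.3; 34 162.8; 42 162.1; 50 162.3; 58 164.9; 66 170.4; 74 168.6; 
mat x [-50.94471169  30.10509217] y [-59.80054459  59.36591613]
```

View pics/m6.png

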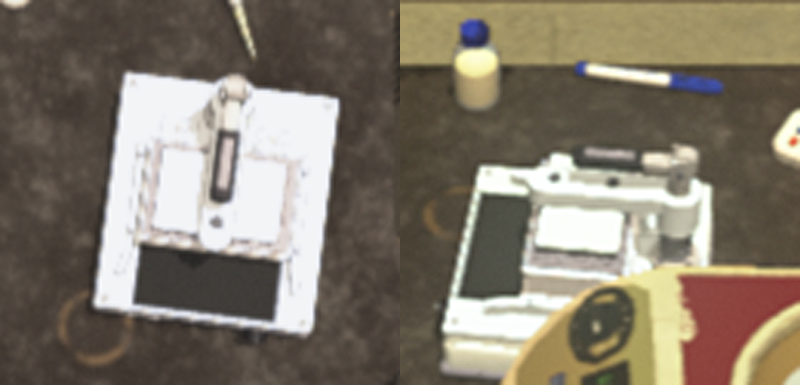

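The picture shows the lever level at 163 mm and the strap lowered to 134 mm, straight over the plate. The mat spans x = -51 to +30, so its centre is about -10, which is home.

```bash
python3 -c "
from bench import r
print(r.hand_in())"
```

```text
the job is handed in; nothing more can be done
None
```

The job is handed in: the plate is home against the back stop, the strap is swung fully over it, and the lever was then pushed down to its stop. The last images showed the plate still home with the lever and strap down; I got no verdict back.

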